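Turn the notched specimen against the stop bar and take the picture

TASK

The aluminium specimen block on the sloping stage has had its long side viewed. Turn it a quarter turn on the stage so that its notched end now sits flush against the stop bar, the block flat on the deck and the notch centred on the gap in the bar where the lens looks through, and let go of it. Then squeeze the trigger of the upright release grip fully home and let it spring back; leave the block in place and do not disturb the other things on the table.

Things in the scene. Friction and masses are not known exactly. Their poses are not given: they have to be found in the camera images.
- deck: Dark steel deck of the viewing stage, 120 mm wide, sloping 27 degrees (0.47 rad), rising away from the robot. Origin: on the deck surface, at the upslope face of the stop bar, mid gap (75 mm above the table). x up the slope, y across it to the left, z straight out of the deck; surface from x = -14 to 112 mm. Fixed; may stand left or right of the release grip.
- bar_mid (a point): Middle of the gap in the steel stop bar, at the bar's top, upslope face; axes as the deck. The bar is 10 mm high above the deck, 12 mm thick (deck x = -12 to 0), in two halves from y = 12 to 58 mm and from -12 to -58 mm, 24 mm gap between.
- lens_end (a point): Front of the black lens barrel, 28 mm diameter, fixed downslope of the bar, looking up through the gap; this point is on its axis (deck x = -45 mm, z = 0), and the barrel runs from here 50 mm down the slope.
- block: Aluminium specimen block, 64 mm long (x), 44 mm wide (y), 38 mm high (z), 0.26 kg with a round inlay in its top. Its +x end has the notch: a slot 12 mm wide, 10 mm deep, cut from top to underside. Origin: centre of the underside. At the start it lies flat on the deck, one long side against the stop bar, the notch pointing to the left across the slope (+y of the deck).
- notch (a point): Point on the block at the middle of its notched end face, at underside level: 32 mm from the block's origin along +x, with the block's axes.
- release: Release grip, fixed to the table: black base 130 x 90 x 16 mm and a grey upright handle 30 mm (x) by 28 mm (y), rising to 145 mm above the table. Origin: table level, centre of the handle and base; z up, -x is the side on which the trigger stands. Its place and yaw vary.
- trigger_pad (a point): Middle of the steel trigger, where to squeeze: at rest 113 mm above the table, 35 mm from the handle's centre (21 mm when squeezed). Lever 8 mm thick, 18 mm wide, hinged at its lower end 50 mm above the table, rising to 134 mm, leaning outwards on the handle's -x side. Over the outer faces of trigger and handle: 54 mm at rest, 40 mm squeezed.
- trigger (a joint): Angle of the trigger: 0 at rest, sprung out; 0.22 rad squeezed fully home against its stop (about 6 N at the pad); it springs back when let go.
- dropper: Bystander: small amber dropper bottle, 30 mm diameter, 70 mm tall, upright; origin under its centre.
- dish: Bystander: shallow glass dish, 60 mm diameter, 14 mm high; origin under its centre.
- clip_a: Bystander: white plastic retaining ring, 56 mm outside diameter, 6 mm thick, lying flat; origin under its centre.
- clip_b: Bystander: white plastic retaining ring, 48 mm outside diameter, 6 mm thick, lying flat; origin under its centre.
- tweezers: Bystander: steel tweezers, 120 mm long (x), 8 mm high, lying on the table; origin under the middle.
Mind the look-alikes: they are no part of the job. What is shaped like the block but green is not meant. What is shaped like the part that bears deck but blue is not meant.

How it is judged:
By the outcome, as a careful person would: the job done as asked, in the order asked, and still so for the second after the job is handed in, with the robot touching nothing.
It also fails if it takes over 54 s, if anything falls off the work surface, if the arm or the gripper's body presses on something with over 40 N, if the wrist force passes 120 N, or if a joint passes its speed limit or range.

ROBOT

A 6-joint arm with a two-finger parallel gripper is mounted at the origin on the work surface. World frame = base frame: x ahead of the robot, y to its left, z up, the work surface at z = 0. Lengths are in m, angles in rad, forces in N, time in s.
With the tool pointing down it reaches from about 0.35 to 0.85 m from the base axis. Payload 8.1 kg.
Tool frame: the origin (TCP) lies at the very end of the fingers, on their centre line; the grasp point (between the pads) lies grasp_offset behind it (grasp_offset is the distance from the TCP to the grasp point, in m); z points along the fingers, y is the line along which they close (so a half turn about z gives the same grasp; the last joint's range is limited). The gripper opens to 85 mm and grips with 20 to 120 N. Pads are 22 mm wide; open, the fingers measure 114 mm over their backs; the gripper's body (76 mm by 85 mm) begins 54 mm behind the grasp point. The pads swing forward as they close: fully open they stand 13 mm farther back than shut.
Start: joints at [-1.353, 0.13, 1.488, -0, 1.523, -0.085], TCP at [0.179, -0.573, 0.231] pointing down, gripper open.
Joint ranges: [-2.96, 2.96], [-0.89, 2.26], [0.02, 2.5], [-1.34, 4.48], [0, 2.73], [-2.66, 2.66]. Speed limits (rad/s): [2.39, 2.39, 2.79, 3.14, 3.14, 3.14].

INTERFACE

Orientations are given as a unit quaternion [w, x, y, z].
In Python, from plant import get_state, grab_frame, get_calibration, sign_off, grasp_offset gives the robot as it stands.
- The arm moves only by the shell command python3 -m jog 'ROWS' [FORCE]. ROWS is JSON, a list of rows, each a list of 7 numbers: the shift along the world's x, y, z scaled (see below), then the turn, a rotation vector about the world's x, y, z scaled (see below), then the opening, from -1 (shut) to 1 (fully open). In form: [[x, y, z, rx, ry, rz, hand], ...]. A call has exactly 10 rows; each row is the pose to reach, as a shift and turn from the pose commanded when the call began, turning the shorter way round; what a row does not reach only later rows make up. The controller multiplies each number of a shift by 0.15 m and each number of a turn by 2 pi rad. A row lasts 1/12 s, in which the tool goes at most 41.7 mm and 7.16 degrees, less where a joint would pass 70% of its speed; a pose out of reach is approached as far as the arm can. A call with a number of a shift or a turn outside -1 to 1 is refused whole. A call with a gripper value outside its range is refused whole. The fingers move at their own pace and stop on an object; FORCE is the grip in N (left out, the last holds). Time passes only in rows, so rows that repeat a pose let the fingers close, or fill a call up. It gives the time, the measured TCP pose, the force, the opening and the grip force at its end, in the units of the state.
- get_state(): the state, without advancing time (a new reading comes with each control period).
- grab_frame(name): name is "scene" or "top" or "wrist"; returns the picture (400x640x3 uint8, blue, green, red); there is no depth.
- get_calibration(name): a dict with "fx", "fy", "cx", "cy" (pixels), "T" (4x4, takes a point from camera to world coordinates); the wrist camera has in their place "mount" (4x4, takes a point from camera to tool coordinates, whose origin is the TCP and whose axes are the flange's). Camera axes: x right, y up, looking along -z (the intrinsics and any distortion apply to the point x, -y, -z); pixel columns grow to the right and rows downward; lengths in m; the calibration is good to about 2 mm. The wrist camera is an equidistant fisheye: a pixel r from the principal point sees the ray r / f radians off the axis. A picture is of the moment at which its call begins: read the wrist's pose just before it. get_calibration takes no time and is no camera call.
- sign_off(): hands the job in; it is judged then, once.
The state is a dict: "time": time; "joint_pos": joint angles; "joint_vel": joint speeds; "joint_torque": joint torques, N m; "eef_pos": TCP position; "orientation": TCP orientation; "ft_force": force on the tool from outside, world axes, zero at the start; "torque": the same for the moment, N m; "finger_gap": finger opening in m; "finger_force": force on a finger pad.
Only numpy, scipy, OpenCV 4.12 (cv2) and the standard library are available. Lean on these libraries where they do the work, as an engineer would, in place of code of your own. Each camera call takes 0.05 s, during which the arm holds its last target. There are 200 camera calls.

## Working session

There is one attempt and no reset: what is moved stays moved. The work goes in short steps, Python scripts to look and compute and a shell command to move; the robot and the scene stay as the last step left them, time stands still between calls to the robot, and variables do not carry over. Pictures are saved under pics/ and viewed, at most 10 in all, crops included, and the job is handed in when it is done.

```bash
ls; mkdir -p pics; python3 - <<'E'
from plant import *
import cv2
s=get_state();print(s); print(grasp_offset)
for n in("scene","top"):
    cv2.imwrite(f"pics/{n}0.png",grab_frame(n)); print(get_calibration(n))
print(get_calibration("wrist"))
E
```

```text
pics
{'time': 0.0, 'joint_pos': array([-1.35339058e+00,  1.31158170e-01,  1.48927871e+00, -1.99096234e-05,
        1.52302280e+00, -8.53898246e-02]), 'joint_vel': array([-0.00075633, -0.00030294,  0.00159837, -0.00129319,  0.0014279 ,
        0.0009005 ]), 'joint_torque': array([ 1.13638635e-03, -5.69399250e+01, -5.00548482e+01, -1.18081466e-04,
        1.47816871e-02,  4.76972582e-05]), 'eef_pos': array([ 0.17881334, -0.57215114,  0.23024655]), 'orientation': array([-9.30824977e-04,  9.88560726e-01,  1.50820489e-01, -7.14959554e-05]), 'ft_force': array([-0.02244974, -0.33565968, -0.52286778]), 'torque': array([ 0.0132891 , -0.03105169,  0.0180549 ]), 'finger_force': 0.0, 'finger_gap': 0.08525486440875515}
0.0187
{'fx': 378.5948759014527, 'fy': 378.5948759014527, 'cx': 317.1315617612033, 'cy': 198.9889716290781, 'T': array([[ 0.27470987, -0.67840767,  0.68139381,  1.15971687],
       [ 0.9614012 ,  0.18232656, -0.20606977, -0.07737367],
       [ 0.01556313,  0.71170223,  0.70230885,  0.72494445],
       [ 0.        ,  0.        ,  0.        ,  1.        ]])}
{'fx': 411.719618434455, 'fy': 411.719618434455, 'cx': 328.13648951890224, 'cy': 198.45498104997475, 'T': array([[-0.01828911,  0.98098455, -0.19322222,  0.35549032],
       [-0.99960686, -0.01383262,  0.02438818,  0.10565866],
       [ 0.02125166,  0.1935923 ,  0.98085187,  0.97649994],
       [ 0.        ,  0.        ,  0.        ,  1.        ]])}
{'fx': 309.70691628693146, 'fy': 309.70691628693146, 'cx': 316.4640437143869, 'cy': 201.82965678675336, 'mount': array([[ 5.45286038e-04,  9.60498198e-01,  2.78285671e-01,
         7.15477745e-02],
       [ 9.99999847e-01, -5.51089069e-04, -5.73723260e-05,
         1.01945853e-03],
       [ 9.82541753e-05,  2.78285659e-01, -9.60498351e-01,
        -1.42285992e-01],
       [ 0.00000000e+00,  0.00000000e+00,  0.00000000e+00,
         1.00000000e+00]])}
```

View pics/scene0.png

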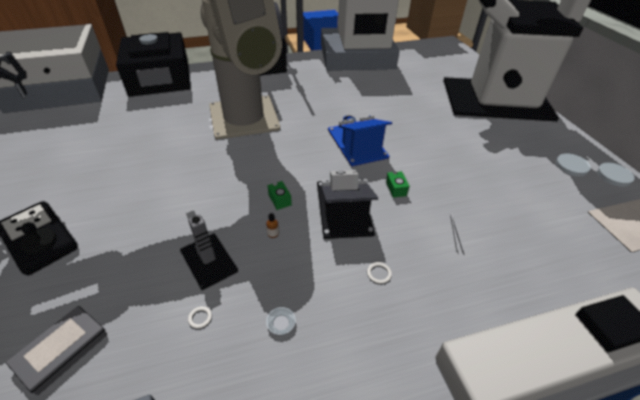

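View pics/top0.png

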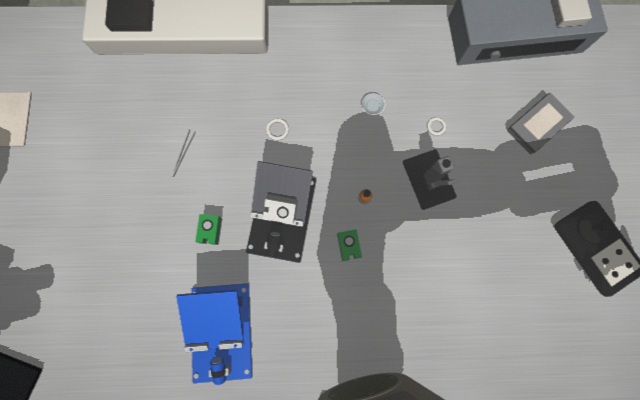

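The scene picture shows the black stage at about (345,205) with the block on it, the blue and green look-alikes beside it, and the grip at (205,250). In the top picture the stage is at (282,212), the block at (282,210), the grip at (435,178), the dropper at (365,196) and the dish at (373,103).

```bash
python3 - <<'E'
import cv2,numpy as np
im=cv2.imread("pics/top0.png")
a=cv2.resize(im[155:270,240:325],None,fx=5,fy=5,interpolation=cv2.INTER_CUBIC)
b=cv2.resize(im[140:215,395:465],None,fx=5,fy=5,interpolation=cv2.INTER_CUBIC)
c=np.zeros((575,785,3),np.uint8);c[:,:425]=a;c[:375,430:780]=b
c=np.clip(c.astype(float)*1.3+15,0,255).astype(np.uint8)
cv2.imwrite("pics/crop1.png",c)
E
```

```text
(no output)
```

View pics/crop1.png

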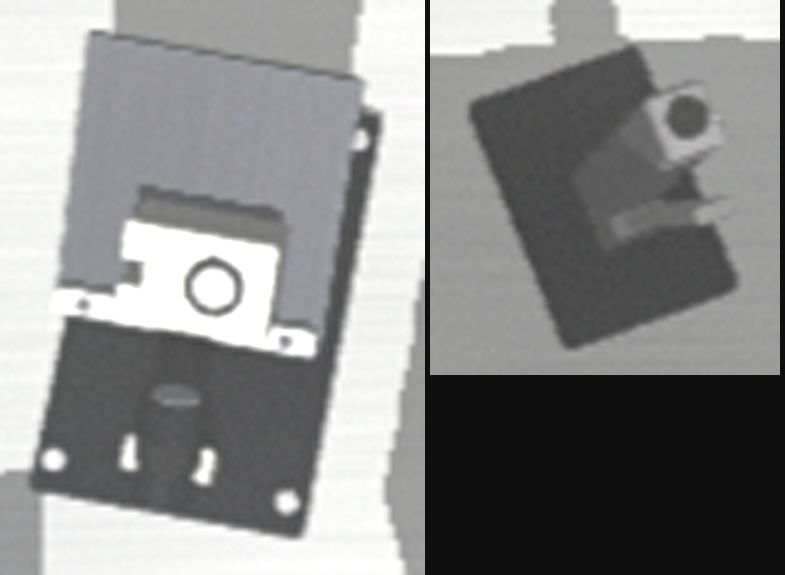

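Crop (5x): deck top corners at (92,32) and (360,82). The bar ends are near (57,300) and (316,343), and the block top corners are (124,220), (283,245), (268,335) and (118,293). The grip's handle top is at (685,125), its base corners are (472,103), (635,45), (737,285) and (568,348), and the trigger tip is at (715,208). Next I fit the poses.

```bash
cat > h.py <<'E'
import numpy as np
from plant import *
from scipy.optimize import least_squares
from scipy.spatial.transform import Rotation as R
def proj(c,P):
    T=c["T"];p=(np.atleast_2d(P)-T[:3,3])@T[:3,:3]
    return np.c_[c["cx"]+c["fx"]*p[:,0]/-p[:,2], c["cy"]-c["fy"]*p[:,1]/-p[:,2]]
def wproj(P,pos,q):
    c=get_calibration("wrist");M=c["mount"];Rt=R.from_quat(np.r_[q[1:],q[0]]).as_matrix()
    t=(np.atleast_2d(P)-pos)@Rt
    p=(t-M[:3,3])@M[:3,:3]; v=np.c_[p[:,0],-p[:,1],-p[:,2]]
    th=np.arctan2(np.hypot(v[:,0],v[:,1]),v[:,2]);k=th/np.hypot(v[:,0],v[:,1])
    return np.c_[c["cx"]+c["fx"]*k*v[:,0],c["cy"]+c["fx"]*k*v[:,1]]
def deckR(yaw): return R.from_euler("z",yaw).as_matrix()@R.from_euler("y",-0.47).as_matrix()
def deck2w(p,P): return np.array([p[0],p[1],0.075])+np.atleast_2d(P)@deckR(p[2]).T
def rel2w(p,P): return np.array([p[0],p[1],0])+np.atleast_2d(P)@R.from_euler("z",p[2]).as_matrix().T
E
cat > fit0.py <<'E'
from h import *
c=get_calibration("top"); m=.001
D=np.array([[112,60,0],[112,-60,0],[0,58,10],[-12,58,10],[0,-58,10],[-12,-58,10]])*m
d=np.array([[92,32],[360,80],[60,288],[53,312],[318,331],[314,356]])/5+[239.6,154.6]
f=least_squares(lambda p:(proj(c,deck2w(p,D))-d).ravel(),[0.5,0.2,0]);print("deck",f.x,f.fun.round(1))
B=np.array([[44,32,38],[44,-32,38],[0,-32,38],[0,32,38]])*m
b=np.array([[124,220],[283,245],[268,337],[118,296]])/5+[239.6,154.6]
g=least_squares(lambda s:(proj(c,deck2w(f.x,B+[s[0],s[1],0]))-b).ravel(),[0,0]);print("block off",g.x,g.fun.round(1))
H=np.array([[-65,45,16],[65,45,16],[65,-45,16],[-65,-45,16],[15,14,145],[15,-14,145],[-15,14,145],[-15,-14,145]])*m
h=(np.array([[568,348],[472,103],[635,45],[737,285],[648,97],[700,83],[668,168],[720,145]])-[430,0])/5+[394.6,139.6]
h=h[[1,1,2,3,4,5,6,7]];h[0]=(np.array([568,348])-[430,0])/5+[394.6,139.6]
for y0 in(0,):
  r=least_squares(lambda p:(proj(c,rel2w(p,H))-h).ravel(),[0.5,-0.1,0.3]);print("rel",r.x,r.fun.round(1))
print("trig tip px",(proj(c,rel2w(r.x,np.array([[-39,0,134]])*m))-[394.6,139.6])*5+[430,0])
for n,(u,v),z in(("dropper",(365,193),.05),("dish",(373,103),.01),("green",(349,245),.04)):
    T=c["T"];ray=T[:3,:3]@np.array([(u-c["cx"])/c["fx"],-(v-c["cy"])/c["fy"],-1]);print(n,(T[:3,3]+ray*(z-T[2,3])/ray[2]).round(3))
E
python3 fit0.py
```

```text
deck [ 0.49741406  0.19467867 -0.18911875] [-0.9  0.   0.8 -0.  -0.5 -0.4  0.3 -0.   0.1  0.1  0.1  0.2]
block off [ 0.00353518 -0.0060618 ] [ 1.1 -1.6 -0.5 -1.3 -0.4 -0.  -0.2  3. ]
rel [ 0.58994755 -0.16326893  0.3212708 ] [-0.1  0.6 -0.8 -0.2  0.6 -0.1  0.8  1.  -1.7  0.5  0.1 -0.8 -0.3 -0.6
  1.6 -0.3]
trig tip px [[711.01591214 212.80109922]]
dropper [ 0.55  -0.003  0.05 ]
dish [ 0.789 -0.036  0.01 ]
green [0.432 0.037 0.04 ]
```

```bash
cat > goal.py <<'E'
from h import *
DECK=np.array([0.4974,0.1947,-0.1891]); REL=np.array([0.590,-0.1633,0.3213])
def toolR(yaw,tilt,base): # tool z = -normal ; tool y at 'yaw' in the local frame
    y=np.array([np.cos(yaw),np.sin(yaw),0]); z=np.array([0,0,-1.]); x=np.cross(y,z)
    return base@np.c_[x,y,z]
def deckgoal(P,yaw): return deck2w(DECK,np.array(P)*.001)[0],toolR(yaw,0,deckR(DECK[2]))
def relgoal(P): return rel2w(REL,np.array(P)*.001)[0],toolR(0,0,R.from_euler("z",REL[2]).as_matrix())
def show(g):
    s=get_state();q=s["orientation"];R0=R.from_quat(np.r_[q[1:],q[0]])
    rv=(R.from_matrix(g[1])*R0.inv()).as_rotvec()
    print("t %.2f pos"%s["time"],s["eef_pos"].round(4),"goal",g[0].round(4),"shift",((g[0]-s["eef_pos"])/.15).round(3),"turn",(rv/2/np.pi).round(4),"deg",np.degrees(np.linalg.norm(rv)).round(1),"F",s["ft_force"].round(1),"gap",s["finger_gap"].round(4),"j",s["joint_pos"].round(2))
E
python3 -c "
from goal import *
show(deckgoal([22,-6,110],0)); show(relgoal([-5,0,200]))"
```

```text
Traceback (most recent call last):
  File "goal.py", line 11, in show
    print("t %.2f pos"%s["time"],s["eef_pos"].round(4),"goal",g[0].round(4),"shift",((g[0]-s["eef_pos"])/.15).round(3),"turn",(rv/2/np.pi).round(4),"deg",np.degrees(np.linalg.norm(rv)).round(1),"F",s["ft_force"].round(1),"gap",s["finger_gap"].round(4),"j",s["joint_pos"].round(2))
                                                                                                                                                                                                                                   ^^^^^^^^^^^^^^^^^^^^^
AttributeError: 'float' object has no attribute 'round'
```

```bash
sed -i 's/s\["finger_gap"\].round(4)/round(s["finger_gap"],4)/' goal.py
python3 -c "
from goal import *
show(deckgoal([22,-6,110],0)); show(relgoal([-5,0,200]))"
```

```text
t 0.10 pos [ 0.1788 -0.5722  0.2304] goal [0.4666 0.1945 0.183 ] shift [ 1.918  5.111 -0.316] turn [-0.0525 -0.0588  0.1684] deg 66.9 F [-0.  -0.   0.4] gap 0.0855 j [-1.35  0.13  1.49 -0.    1.52 -0.09]
t 0.10 pos [ 0.1788 -0.5722  0.2304] goal [ 0.5853 -0.1649  0.2   ] shift [ 2.709  2.716 -0.202] turn [-2.000e-04 -2.000e-04  2.529e-01] deg 91.1 F [-0.  -0.   0.4] gap 0.0855 j [-1.35  0.13  1.49 -0.    1.52 -0.09]
```

```bash
r() { python3 -c "print([[$1]]*10)"; }
python3 -m jog '[[1,1,0.3,0,0,0,1],[1,1,0.3,0,0,0,1],[1,1,0.3,0,0,0,1],[1,1,0.3,0,0,0,1],[1,1,0.3,0,0,0,1],[1,1,0.3,0,0,0,1],[1,1,0.3,0,0,0,1],[1,1,0.3,0,0,0,1],[1,1,0.3,0,0,0,1],[1,1,0.3,0,0,0,1]]'
python3 -m jog '[[0.7,1,0,0,0,0,1],[0.7,1,0,0,0,0,1],[0.7,1,0,0,0,0,1],[0.7,1,0,0,0,0,1],[0.7,1,0,0,0,0,1],[0.7,1,0,0,0,0,1],[0.7,1,0,0,0,0,1],[0.7,1,0,0,0,0,1],[0.7,1,0,0,0,0,1],[0.7,1,0,0,0,0,1]]'
python3 -m jog '[[0,1,0,-0.0525,-0.0588,0.1684,1],[0,1,0,-0.0525,-0.0588,0.1684,1],[0,1,0,-0.0525,-0.0588,0.1684,1],[0,1,0,-0.0525,-0.0588,0.1684,1],[0,1,0,-0.0525,-0.0588,0.1684,1],[0,1,0,-0.0525,-0.0588,0.1684,1],[0,1,0,-0.0525,-0.0588,0.1684,1],[0,1,0,-0.0525,-0.0588,0.1684,1],[0,1,0,-0.0525,-0.0588,0.1684,1],[0,1,0,-0.0525,-0.0588,0.1684,1]]'
python3 -c "
from goal import *
show(deckgoal([22,-6,110],0))"
```

```text
time: 0.93
eef_pos: [0.3277, -0.4235, 0.2755]
orientation: [-0.001, 0.989, 0.15, -0.0]
ft_force: [0.4, -0.1, 0.6]
finger_gap: 0.0857
finger_force: 0.0
time: 1.77
eef_pos: [0.4331, -0.274, 0.2761]
orientation: [-0.0, 0.989, 0.15, -0.0]
ft_force: [0.2, 0.1, 0.4]
finger_gap: 0.0856
finger_force: 0.0
time: 2.6
eef_pos: [0.4334, -0.1234, 0.2761]
orientation: [0.182, 0.747, 0.622, 0.149]
ft_force: [-0.3, -0.4, -1.0]
finger_gap: 0.0854
finger_force: 0.0
t 2.60 pos [ 0.4334 -0.1234  0.2761] goal [0.4666 0.1945 0.183 ] shift [ 0.222  2.119 -0.62 ] turn [ 0.0006  0.0007 -0.0008] deg 0.4 F [-0.3 -0.4 -1. ] gap 0.0854 j [-0.51 -0.84  2.24  0.15  1.3  -0.33]
```

```bash
python3 -m jog '[[0.2,1,-0.2,0,0,0,1],[0.2,1,-0.2,0,0,0,1],[0.2,1,-0.2,0,0,0,1],[0.2,1,-0.2,0,0,0,1],[0.2,1,-0.2,0,0,0,1],[0.2,1,-0.2,0,0,0,1],[0.2,1,-0.2,0,0,0,1],[0.2,1,-0.2,0,0,0,1],[0.2,1,-0.2,0,0,0,1],[0.2,1,-0.2,0,0,0,1]]' | sed -n 2,4p
python3 -m jog '[[0.02,1,-0.2,0,0,0,1],[0.02,1,-0.2,0,0,0,1],[0.02,1,-0.2,0,0,0,1],[0.02,1,-0.2,0,0,0,1],[0.02,1,-0.2,0,0,0,1],[0.02,1,-0.2,0,0,0,1],[0.02,1,-0.2,0,0,0,1],[0.02,1,-0.2,0,0,0,1],[0.02,1,-0.2,0,0,0,1],[0.02,1,-0.2,0,0,0,1]]' | sed -n 2,4p
python3 - <<'E'
from goal import *; import cv2
show(deckgoal([22,-6,110],0))
s=get_state();im=grab_frame("wrist");np.savez("w1",p=s["eef_pos"],q=s["orientation"])
cv2.imwrite("pics/w1.png",im)
m=.001
D=np.array([[112,60,0],[112,-60,0],[0,58,10],[-12,58,10],[0,-58,10],[-12,-58,10],[44,26,38],[44,-38,38],[0,-38,38],[0,26,38]])*m
print(wproj(deck2w(DECK,D),s["eef_pos"],s["orientation"]).round())
E
```

```text
eef_pos: [0.4641, 0.0256, 0.2467]
orientation: [0.181, 0.75, 0.618, 0.149]
ft_force: [0.1, -0.8, 0.8]
eef_pos: [0.4674, 0.1762, 0.2169]
orientation: [0.181, 0.75, 0.619, 0.149]
ft_force: [0.4, -0.5, 0.5]
t 4.27 pos [0.4674 0.1762 0.2169] goal [0.4666 0.1945 0.183 ] shift [-0.005  0.122 -0.226] turn [0.     0.0005 0.0003] deg 0.2 F [ 0.4 -0.5  0.5] gap 0.0854 j [ 0.46 -0.52  2.16 -0.31  1.14  0.73]
[[393. 101.]
 [387. 226.]
 [267. 102.]
 [254. 103.]
 [271. 229.]
 [259. 229.]
 [318. 140.]
 [318. 218.]
 [266. 218.]
 [262. 141.]]
```

View pics/w1.png

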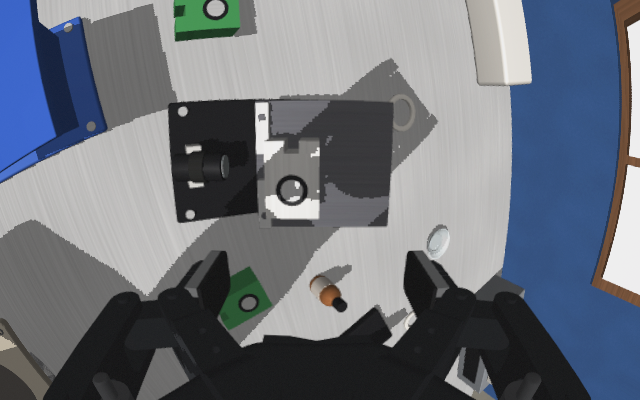

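The wrist view shows the block's top from (262,138) to (320,220) with its notch at the top, near (291,143). The bar is at x≈262 and the deck's corners are at (393,101) and (387,226), close to where the fit predicts them. I'll enlarge it to refine the block.

```bash
python3 - <<'E'
import cv2,numpy as np
im=cv2.imread("pics/w1.png")[92:236,240:400]
im=cv2.resize(im,None,fx=5,fy=4.1,interpolation=cv2.INTER_CUBIC) if 0 else cv2.resize(im,None,fx=4,fy=4,interpolation=cv2.INTER_CUBIC)
cv2.imwrite("pics/crop2.png",np.clip(im*1.4+10,0,255).astype(np.uint8))
E
```

```text
(no output)
```

View pics/crop2.png

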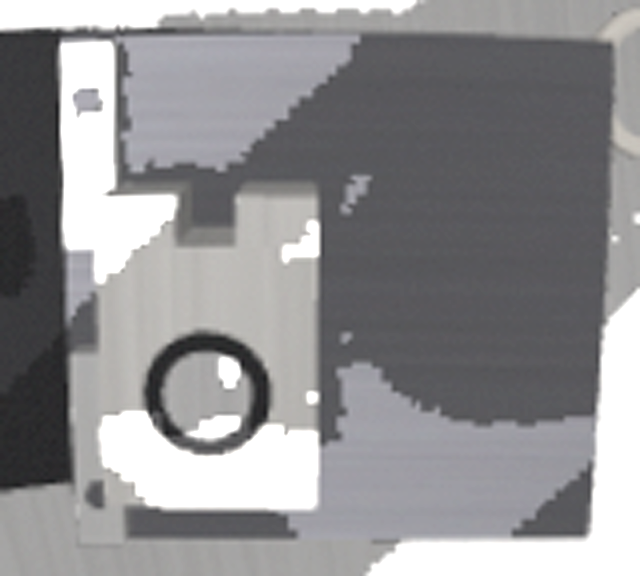

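```bash
python3 - <<'E'
from goal import *
w=np.load("w1.npz");m=.001
D=np.array([[112,60,0],[112,-60,0],[0,58,10],[-12,58,10],[0,-58,10],[-12,-58,10],[-12,12,10],[-12,-12,10]])*m
d=np.array([[613,38],[588,536],[117,40],[61,40],[125,541],[79,543],[65,250],[70,350]])/4+[239.6,91.6]
P=lambda X,p:wproj(deck2w(p,X),w["p"],w["q"])
f=least_squares(lambda p:(P(D,p)-d).ravel(),DECK);print("deck",f.x,f.fun.round(1))
B=np.array([[44,32,38],[44,-32,38],[0,-32,38],[28,22,38],[16,22,38]])*m
b=np.array([[320,192],[318,509],[99,508],[236,245],[178,245]])/4+[239.6,91.6]
for p in(f.x,DECK):
  g=least_squares(lambda s:(P(B+[s[0],s[1],0],p)-b).ravel(),[0,0]);print("block",g.x,g.fun.round(1))
E
```

```text
deck [ 0.49816578  0.19548111 -0.19558684] [ 0.9  0.   0.8  0.4 -0.6 -0.6 -0.2 -0.2  0.7  0.8 -0.3  0.2 -0.2 -0.9
 -0.5  0.6]
block [-0.00016657 -0.00670876] [-0.5  0.8 -0.5 -0.6  1.5 -0.7  0.1  0.1 -0.6  0.2]
block [ 0.00037102 -0.00579544] [-0.7  0.6 -0.2 -0.7  1.8 -0.5 -0.   0.1 -0.8  0.3]
```

```bash
sed -i 's/^DECK=np.array(\[[^]]*\])/DECK=np.array([0.4978,0.1951,-0.192])/' goal.py; python3 -c "
from goal import *
show(deckgoal([22,-6.3,60],0));a=deckgoal([22,-6.3,60],0)[0];b=deckgoal([22,-6.3,13],0)[0];print((b-a)/.15)"
```

```text
t 4.32 pos [0.4673 0.1764 0.2168] goal [0.4892 0.1904 0.1385] shift [ 0.146  0.093 -0.522] turn [ 0.      0.0005 -0.0002] deg 0.2 F [-0.5  0.5  1.2] gap 0.0855 j [ 0.46 -0.52  2.16 -0.31  1.14  0.73]
[ 0.13929681 -0.02707855 -0.27935806]
```

```bash
python3 -m jog '[[0.146,0.093,-0.522,0,0.0005,-0.0002,0.6],[0.146,0.093,-0.522,0,0.0005,-0.0002,0.6],[0.146,0.093,-0.522,0,0.0005,-0.0002,0.6],[0.146,0.093,-0.522,0,0.0005,-0.0002,0.6],[0.146,0.093,-0.522,0,0.0005,-0.0002,0.6],[0.146,0.093,-0.522,0,0.0005,-0.0002,0.6],[0.146,0.093,-0.522,0,0.0005,-0.0002,0.6],[0.146,0.093,-0.522,0,0.0005,-0.0002,0.6],[0.146,0.093,-0.522,0,0.0005,-0.0002,0.6],[0.146,0.093,-0.522,0,0.0005,-0.0002,0.6]]' 40
python3 -c "
from goal import *
show(deckgoal([22,-6.3,13],0))"
```

```text
time: 5.15
eef_pos: [0.4892, 0.1914, 0.1391]
orientation: [0.18, 0.75, 0.619, 0.148]
ft_force: [-0.2, -0.7, 1.3]
finger_gap: 0.0683
finger_force: 0.0
t 5.15 pos [0.4892 0.1914 0.1391] goal [0.5101 0.1863 0.0966] shift [ 0.139 -0.034 -0.284] turn [-0.      0.0001 -0.0003] deg 0.1 F [-0.2 -0.7  1.3] gap 0.0683 j [ 0.47 -0.35  2.18 -0.34  0.96  0.81]
```

```bash
python3 -m jog '[[0.02,-0.005,-0.04,0,0,0,0.6],[0.05,-0.012,-0.1,0,0,0,0.6],[0.07,-0.017,-0.14,0,0,0,0.6],[0.1,-0.024,-0.2,0,0,0,0.6],[0.12,-0.03,-0.245,0,0,0,0.6],[0.139,-0.034,-0.284,0,0,0,0.6],[0.139,-0.034,-0.284,0,0,0,0.6],[0.139,-0.034,-0.284,0,0,0,0.6],[0.139,-0.034,-0.284,0,0,0,0.6],[0.139,-0.034,-0.284,0,0,0,0.6]]'
python3 - <<'E'
from goal import *; import cv2
show(deckgoal([22,-6.3,13],0))
E
```

```text
time: 5.98
eef_pos: [0.51, 0.1864, 0.0959]
orientation: [0.179, 0.75, 0.619, 0.148]
ft_force: [0.1, -0.5, -0.3]
finger_gap: 0.0684
finger_force: 0.0
t 5.98 pos [0.51   0.1864 0.0959] goal [0.5101 0.1863 0.0966] shift [ 0.001 -0.     0.004] turn [ 0.     -0.0001 -0.0003] deg 0.1 F [ 0.1 -0.5 -0.3] gap 0.0684 j [ 0.43 -0.24  2.18 -0.36  0.85  0.82]
```

Clear of contact, so I close the fingers.

```bash
python3 -m jog '[[0,0,0,0,0,0,-0.4],[0,0,0,0,0,0,-0.4],[0,0,0,0,0,0,-0.4],[0,0,0,0,0,0,-0.4],[0,0,0,0,0,0,-0.4],[0,0,0,0,0,0,-0.4],[0,0,0,0,0,0,-0.4],[0,0,0,0,0,0,-0.4],[0,0,0,0,0,0,-0.4],[0,0,0,0,0,0,-0.4]]' 50
python3 -c "
from goal import *
show(deckgoal([22,-6.3,13],0))"
```

```text
time: 6.82
eef_pos: [0.51, 0.1864, 0.0961]
orientation: [0.179, 0.75, 0.619, 0.148]
ft_force: [-4.6, -0.0, 6.2]
finger_gap: 0.0435
finger_force: 51.9
t 6.82 pos [0.51   0.1864 0.0961] goal [0.5101 0.1863 0.0966] shift [ 0.001 -0.001  0.003] turn [ 0.     -0.0001 -0.0003] deg 0.1 F [-4.6 -0.   6.2] gap 0.0435 j [ 0.43 -0.24  2.18 -0.36  0.85  0.82]
```

```bash
python3 -c "
from goal import *
s=get_state()
a=deckgoal([22,-6.3,13],0)[0];print((deckgoal([30,-6.3,63],0)[0]-a)/.15)
g=deckgoal([37,0,55],np.pi/2)
print((g[0]-deckgoal([30,-6.3,63],0)[0])/.15)
print(deckR(DECK[2])[:,2]*.25)"
```

```text
[-0.10151155  0.0197333   0.32134336]
[ 0.07256662  0.02867966 -0.02641562]
[-0.11114107  0.02160523  0.22289207]
```

```bash
python3 -m jog '[[-0.02,0.004,0.045,0,0,0,-0.4],[-0.05,0.01,0.12,0,0,0,-0.4],[-0.08,0.015,0.25,0,0,0,-0.4],[-0.1,0.02,0.32,0,0,0,-0.4],[-0.1,0.02,0.32,0,0,0,-0.4],[-0.1,0.02,0.32,0,0,0,-0.4],[-0.1,0.02,0.32,0,0,0,-0.4],[-0.1,0.02,0.32,0,0,0,-0.4],[-0.1,0.02,0.32,0,0,0,-0.4],[-0.1,0.02,0.32,0,0,0,-0.4]]'
python3 -m jog '[[0,0,0,-0.0085,0.0017,0.0171,-0.4],[0,0,0,-0.017,0.0033,0.0343,-0.4],[0.01,0,0,-0.0256,0.005,0.0514,-0.4],[0.01,0,0,-0.0342,0.0066,0.0686,-0.4],[0.02,0,0,-0.0427,0.0083,0.0857,-0.4],[0.03,0,0,-0.0513,0.01,0.1029,-0.4],[0.04,0,0,-0.06,0.0116,0.12,-0.4],[0.05,0.01,0,-0.0684,0.0133,0.1372,-0.4],[0.06,0.02,0,-0.077,0.015,0.1543,-0.4],[0.06,0.02,0,-0.0855,0.0166,0.1715,-0.4]]'
python3 - <<'E'
from goal import *; import cv2
show(deckgoal([37,0,55],np.pi/2))
E
```

```text
time: 7.65
eef_pos: [0.4943, 0.1888, 0.1423]
orientation: [0.179, 0.75, 0.62, 0.147]
ft_force: [-0.3, -0.6, -2.8]
finger_gap: 0.0431
finger_force: 52.8
time: 8.48
eef_pos: [0.5037, 0.1922, 0.1429]
orientation: [0.232, 0.263, 0.937, 0.018]
ft_force: [-0.1, 1.0, -2.8]
finger_gap: 0.0428
finger_force: 52.7
t 8.48 pos [0.5037 0.1922 0.1429] goal [0.5057 0.1936 0.1408] shift [ 0.013  0.009 -0.014] turn [-0.0249  0.0047  0.0504] deg 20.3 F [-0.1  1.  -2.8] gap 0.0428 j [ 0.45 -0.31  2.14 -0.34  0.96 -0.42]
```

```bash
python3 -m jog '[[0,0,0,-0.008,0.0015,0.016,-0.4],[0.01,0.01,-0.01,-0.016,0.003,0.032,-0.4],[0.013,0.009,-0.014,-0.0249,0.0047,0.0504,-0.4],[0.013,0.009,-0.014,-0.0249,0.0047,0.0504,-0.4],[0.013,0.009,-0.014,-0.0249,0.0047,0.0504,-0.4],[0.013,0.009,-0.014,-0.0249,0.0047,0.0504,-0.4],[0.013,0.009,-0.014,-0.0249,0.0047,0.0504,-0.4],[0.013,0.009,-0.014,-0.0249,0.0047,0.0504,-0.4],[0.013,0.009,-0.014,-0.0249,0.0047,0.0504,-0.4],[0.013,0.009,-0.014,-0.0249,0.0047,0.0504,-0.4]]'
python3 - <<'E'
from goal import *; import cv2
show(deckgoal([37,0,55],np.pi/2)); 
s=get_state();im=grab_frame("wrist");np.savez("w2",p=s["eef_pos"],q=s["orientation"])
cv2.imwrite("pics/w2.png",im)
m=.001
D=np.array([[112,60,0],[112,-60,0],[0,58,10],[-12,58,10],[0,-58,10],[-12,-58,10],[-12,12,10],[-12,-12,10],[0,12,10],[0,-12,10]])*m
print(wproj(deck2w(DECK,D),s["eef_pos"],s["orientation"]).round(1))
cv2.imwrite("pics/w2.png",im)
E
```

```text
time: 9.32
eef_pos: [0.5056, 0.1935, 0.1413]
orientation: [0.232, 0.096, 0.968, -0.021]
ft_force: [1.1, -0.2, -3.2]
finger_gap: 0.0431
finger_force: 52.7
t 9.32 pos [0.5056 0.1935 0.1413] goal [0.5057 0.1936 0.1408] shift [ 0.001  0.    -0.004] turn [-0.0006  0.0002  0.0009] deg 0.4 F [ 1.1 -0.2 -3.2] gap 0.0431 j [ 0.45 -0.31  2.14 -0.34  0.95 -0.77]
[[393.6 307.7]
 [241.5 308.6]
 [408.7 168.1]
 [409.6 149.2]
 [224.8 169.2]
 [223.6 150.4]
 [336.4 148.1]
 [296.8 148.4]
 [336.3 167.6]
 [297.2 167.8]]
```

View pics/w2.png

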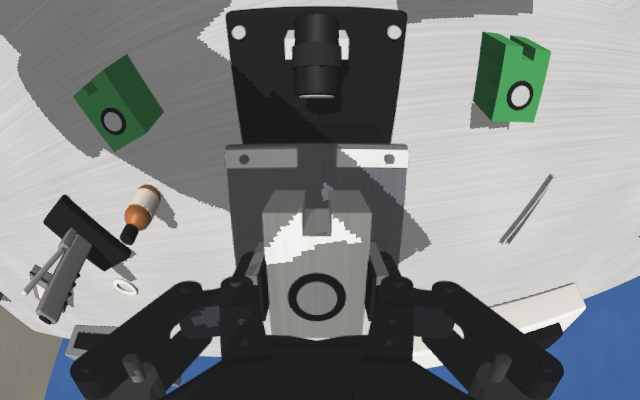

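The wrist view shows the block held square. Its notch, x about 303–331 in the image, lines up with the gap at x 298–336. The bar is at rows 148–168, as predicted. Next I lower it.

```bash
python3 -c "
from goal import *
show(deckgoal([35.5,0,15],np.pi/2))
print('per mm -z',-deckR(DECK[2])[:,2]/150,'per mm -x',-deckR(DECK[2])[:,0]/150)"
```

```text
t 9.37 pos [0.5057 0.1935 0.1414] goal [0.5222 0.1904 0.1045] shift [ 0.11  -0.021 -0.246] turn [-0.0005  0.0002  0.0009] deg 0.4 F [ 0.4  0.3 -2.1] gap 0.0431 j [ 0.45 -0.31  2.14 -0.34  0.95 -0.77]
per mm -z [ 0.00296376 -0.00057614 -0.00594379] per mm -x [-0.00583457  0.00113421 -0.00301924]
```

```bash
python3 -m jog '[[0.015,-0.003,-0.035,-0.0005,0.0002,0.0009,-0.4],[0.03,-0.006,-0.07,-0.0005,0.0002,0.0009,-0.4],[0.046,-0.009,-0.105,-0.0005,0.0002,0.0009,-0.4],[0.062,-0.012,-0.14,-0.0005,0.0002,0.0009,-0.4],[0.078,-0.015,-0.175,-0.0005,0.0002,0.0009,-0.4],[0.094,-0.018,-0.21,-0.0005,0.0002,0.0009,-0.4],[0.11,-0.021,-0.246,-0.0005,0.0002,0.0009,-0.4],[0.11,-0.021,-0.246,-0.0005,0.0002,0.0009,-0.4],[0.11,-0.021,-0.246,-0.0005,0.0002,0.0009,-0.4],[0.11,-0.021,-0.246,-0.0005,0.0002,0.0009,-0.4]]'
python3 -c "
from goal import *
show(deckgoal([35.5,0,15],np.pi/2))"
```

```text
time: 10.2
eef_pos: [0.5222, 0.1904, 0.1045]
orientation: [0.232, 0.093, 0.968, -0.022]
ft_force: [-0.3, -0.5, -3.3]
finger_gap: 0.0433
finger_force: 52.6
t 10.20 pos [0.5222 0.1904 0.1045] goal [0.5222 0.1904 0.1045] shift [-0.  0. -0.] turn [ 0.     -0.     -0.0001] deg 0.0 F [-0.3 -0.5 -3.3] gap 0.0433 j [ 0.43 -0.21  2.14 -0.36  0.86 -0.76]
```

```bash
python3 -m jog '[[0.0015,-0.0003,-0.003,0,0,0,-0.4],[0.003,-0.0006,-0.006,0,0,0,-0.4],[0.0045,-0.0009,-0.009,0,0,0,-0.4],[0.006,-0.0012,-0.012,0,0,0,-0.4],[0.0075,-0.0015,-0.015,0,0,0,-0.4],[0.0075,-0.0015,-0.015,0,0,0,-0.4],[0.0075,-0.0015,-0.015,0,0,0,-0.4],[0.0075,-0.0015,-0.015,0,0,0,-0.4],[0.0075,-0.0015,-0.015,0,0,0,-0.4],[0.0075,-0.0015,-0.015,0,0,0,-0.4]]'
python3 -c "
from goal import *
show(deckgoal([35.5,0,15],np.pi/2));print(deckR(DECK[2]).T@get_state()['ft_force'])"
```

```text
time: 11.03
eef_pos: [0.5233, 0.1902, 0.1025]
orientation: [0.232, 0.093, 0.968, -0.022]
ft_force: [-6.1, -0.2, 3.6]
finger_gap: 0.0433
finger_force: 53.7
t 11.03 pos [0.5233 0.1902 0.1025] goal [0.5222 0.1904 0.1045] shift [-0.008  0.001  0.013] turn [-0.      0.     -0.0001] deg 0.0 F [-6.1 -0.2  3.6] gap 0.0433 j [ 0.43 -0.21  2.14 -0.36  0.85 -0.76]
[-3.7109167  -1.35685238  5.92593284]
```

```bash
python3 -m jog '[[-0.0022,0.0004,-0.0011,0,0,0,-0.4],[-0.0044,0.0009,-0.0023,0,0,0,-0.4],[-0.0066,0.0013,-0.0034,0,0,0,-0.4],[-0.0088,0.0017,-0.0045,0,0,0,-0.4],[-0.011,0.0021,-0.0057,0,0,0,-0.4],[-0.0132,0.0026,-0.0068,0,0,0,-0.4],[-0.0154,0.003,-0.008,0,0,0,-0.4],[-0.0175,0.0034,-0.0091,0,0,0,-0.4],[-0.0175,0.0034,-0.0091,0,0,0,-0.4],[-0.0175,0.0034,-0.0091,0,0,0,-0.4]]'
python3 -c "
from goal import *
show(deckgoal([32,0,13],np.pi/2));print(deckR(DECK[2]).T@get_state()['ft_force'])"
```

```text
time: 11.87
eef_pos: [0.521, 0.1909, 0.1013]
orientation: [0.232, 0.093, 0.968, -0.022]
ft_force: [-0.5, 0.6, 5.1]
finger_gap: 0.043
finger_force: 53.6
t 11.87 pos [0.521  0.1909 0.1013] goal [0.52   0.1908 0.1011] shift [-0.007 -0.001 -0.002] turn [-0.0001  0.0001 -0.0001] deg 0.1 F [-0.5  0.6  5.1] gap 0.043 j [ 0.43 -0.21  2.14 -0.36  0.85 -0.76]
[1.7374925  0.5302286  4.82970352]
```

```bash
python3 -m jog '[[-0.002,0.0004,-0.001,0,0,0,-0.4],[-0.004,0.0008,-0.002,0,0,0,-0.4],[-0.006,0.0012,-0.003,0,0,0,-0.4],[-0.008,0.0016,-0.004,0,0,0,-0.4],[-0.01,0.002,-0.005,0,0,0,-0.4],[-0.012,0.0023,-0.006,0,0,0,-0.4],[-0.012,0.0023,-0.006,0,0,0,-0.4],[-0.012,0.0023,-0.006,0,0,0,-0.4],[-0.012,0.0023,-0.006,0,0,0,-0.4],[-0.012,0.0023,-0.006,0,0,0,-0.4]]'
python3 - <<'E'
from goal import *;import cv2
show(deckgoal([32,0,13],np.pi/2));print(deckR(DECK[2]).T@get_state()['ft_force'])
s=get_state();im=grab_frame("wrist");np.savez("w3",p=s["eef_pos"],q=s["orientation"])
cv2.imwrite("pics/w3.png",im)
im=cv2.resize(im[125:275,230:410],None,fx=4,fy=4,interpolation=cv2.INTER_CUBIC)
cv2.imwrite("pics/crop3.png",np.clip(im*1.3+10.,0,255).astype(np.uint8))
E
```

```text
time: 12.7
eef_pos: [0.5195, 0.1912, 0.1005]
orientation: [0.232, 0.093, 0.968, -0.022]
ft_force: [3.2, -0.8, 5.4]
finger_gap: 0.0428
finger_force: 53.4
t 12.70 pos [0.5195 0.1912 0.1005] goal [0.52   0.1908 0.1011] shift [ 0.004 -0.003  0.004] turn [-0.0001  0.0002 -0.0001] deg 0.1 F [ 3.2 -0.8  5.4] gap 0.0428 j [ 0.44 -0.21  2.15 -0.36  0.85 -0.75]
[ 5.36389548 -0.17972587  3.28694289]
```

View pics/crop3.png

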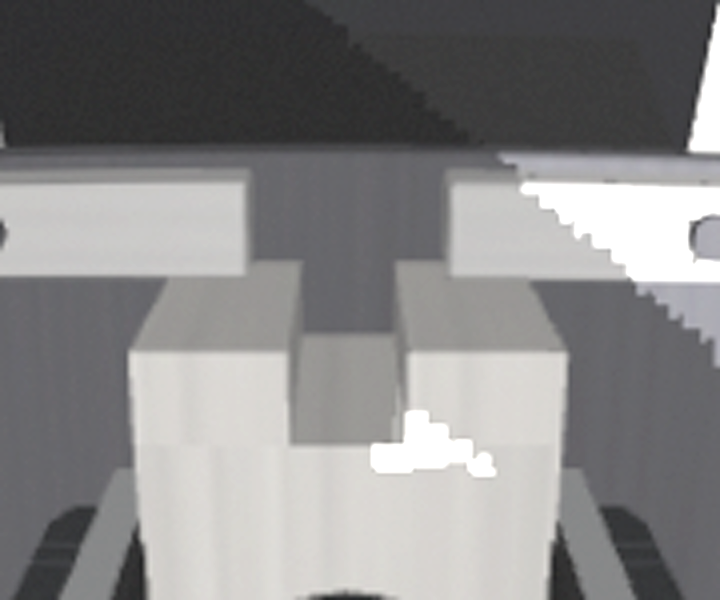

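The crop shows the gap edges at x=250 and 447 (mid 348.5) and the notch edges at 302 and 397 (mid 349.5), so it is centred to about 0.1 mm. The end's bottom edge is at y≈262; I check that against the bar face.

```bash
python3 - <<'E'
from goal import *
w=np.load("w3.npz")
D=np.array([[0,8,0],[2,8,0],[0,30,10],[-12,30,10],[0,12,10],[0,-12,10]])*.001
print((wproj(deck2w(DECK,D),w["p"],w["q"])-[229.6,124.6])*4)
E
python3 -m jog '[[-0.002,0.0004,-0.001,0,0,0,-0.4],[-0.004,0.0008,-0.002,0,0,0,-0.4],[-0.006,0.0012,-0.003,0,0,0,-0.4],[-0.006,0.0012,-0.003,0,0,0,-0.4],[-0.006,0.0012,-0.003,0,0,0,-0.4],[-0.006,0.0012,-0.003,0,0,0,-0.4],[-0.006,0.0012,-0.003,0,0,0,-0.4],[-0.006,0.0012,-0.003,0,0,0,-0.4],[-0.006,0.0012,-0.003,0,0,0,-0.4],[-0.006,0.0012,-0.003,0,0,0,-0.4]]'
python3 -c "
from goal import *
show(deckgoal([32,0,13],np.pi/2));print(deckR(DECK[2]).T@get_state()['ft_force'])"
```

```text
[[410.64464093 261.7157387 ]
 [410.42684547 276.75782848]
 [593.84273592 282.19288428]
 [598.63150093 185.6665048 ]
 [447.80180381 281.80927162]
 [249.32556175 281.69349471]]
time: 13.58
eef_pos: [0.5193, 0.1912, 0.1006]
orientation: [0.233, 0.093, 0.968, -0.022]
ft_force: [6.8, -1.9, 3.9]
finger_gap: 0.0434
finger_force: 53.0
t 13.58 pos [0.5193 0.1912 0.1006] goal [0.52   0.1908 0.1011] shift [ 0.005 -0.003  0.003] turn [-0.0001  0.0004 -0.0001] deg 0.2 F [ 6.8 -1.9  3.9] gap 0.0434 j [ 0.44 -0.22  2.15 -0.36  0.85 -0.75]
[ 8.05267604 -0.52759952  0.3280921 ]
```

```bash
python3 -m jog '[[0,0,0,0,0,0,0.1],[0,0,0,0,0,0,0.2],[0,0,0,0,0,0,0.3],[0,0,0,0,0,0,0.5],[0,0,0,0,0,0,0.6],[0,0,0,0,0,0,0.6],[0,0,0,0,0,0,0.6],[0,0,0,0,0,0,0.6],[0,0,0,0,0,0,0.6],[0,0,0,0,0,0,0.6]]'
python3 -m jog '[[-0.009,0.0017,0.018,0,0,0,0.6],[-0.03,0.006,0.06,0,0,0,0.6],[-0.06,0.012,0.12,0,0,0,0.6],[-0.09,0.0173,0.18,0,0,0,0.6],[-0.12,0.023,0.24,0,0,0,0.6],[-0.15,0.029,0.3,0,0,0,0.6],[-0.18,0.035,0.36,0,0,0,0.6],[-0.21,0.04,0.42,0,0,0,0.6],[-0.21,0.04,0.42,0,0,0,0.6],[-0.21,0.04,0.42,0,0,0,0.6]]'
python3 - <<'E'
from goal import *;import cv2
show(deckgoal([32,0,80],np.pi/2))
s=get_state();im=grab_frame("wrist");np.savez("w4",p=s["eef_pos"],q=s["orientation"])
cv2.imwrite("pics/w4.png",im)
im=cv2.resize(im[130:280,230:410],None,fx=4,fy=4,interpolation=cv2.INTER_CUBIC)
cv2.imwrite("pics/crop4.png",np.clip(im*1.3+10.,0,255).astype(np.uint8))
D=np.array([[0,22,38],[0,-22,38],[64,22,38],[64,-22,38],[0,22,0],[0,-22,0],[0,12,10],[0,-12,10],[-12,12,10],[-12,-12,10],[0,6,38],[0,-6,38],[10,6,38],[10,-6,38],[0,40,10],[0,-40,10]])*.001
print(((wproj(deck2w(DECK,D),s["eef_pos"],s["orientation"])-[229.6,129.6])*4).round())
E
```

```text
time: 14.42
eef_pos: [0.5179, 0.1912, 0.0994]
orientation: [0.232, 0.093, 0.968, -0.022]
ft_force: [0.2, 0.2, 1.2]
finger_gap: 0.0685
finger_force: 0.0
time: 15.25
eef_pos: [0.4867, 0.1977, 0.1636]
orientation: [0.233, 0.093, 0.968, -0.022]
ft_force: [-0.0, 0.0, -0.0]
finger_gap: 0.0683
finger_force: 0.0
t 15.25 pos [0.4867 0.1977 0.1636] goal [0.4902 0.1966 0.1608] shift [ 0.023 -0.007 -0.018] turn [-0.0001  0.0003 -0.0002] deg 0.1 F [-0.  0. -0.] gap 0.0683 j [ 0.49 -0.38  2.15 -0.34  1.01 -0.77]
[[488. 197.]
 [205. 197.]
 [474. 563.]
 [219. 563.]
 [465. 155.]
 [228. 155.]
 [415. 164.]
 [279. 164.]
 [415.  97.]
 [278.  97.]
 [386. 197.]
 [308. 197.]
 [385. 259.]
 [309. 259.]
 [570. 166.]
 [123. 165.]]
```

View pics/crop4.png

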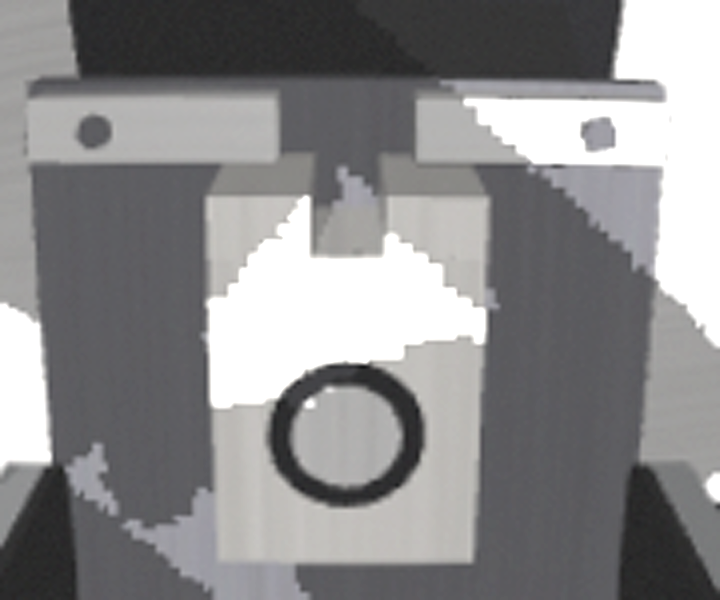

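The block top corners sit at (206,196), (489,196), (219,563) and (474,563), within 1–2 px of the ideal flush pose, with the notch mid at x≈347 against gap mid 347. The block is placed and free. On to the grip.

```bash
python3 -m jog '[[0,0,0.2,0,0,0,1],[0,-0.1,0.5,0,0,0,1],[0,-0.4,0.6,0,0,0,1],[0,-0.7,0.6,0,0,0,1],[0,-1,0.6,0,0,0,1],[0,-1,0.6,0,0,0,1],[0,-1,0.6,0,0,0,1],[0,-1,0.6,0,0,0,1],[0,-1,0.6,0,0,0,1],[0,-1,0.6,0,0,0,1]]' | sed -n 2,4p
python3 -c "
from goal import *
show(relgoal([-4.5,0,210]))"
```

```text
eef_pos: [0.4863, 0.0481, 0.2517]
orientation: [0.231, 0.092, 0.968, -0.022]
ft_force: [0.5, 0.7, 0.6]
t 16.13 pos [0.4863 0.0481 0.2517] goal [ 0.5857 -0.1647  0.21  ] shift [ 0.663 -1.419 -0.278] turn [ 0.0515  0.0587 -0.1654] deg 65.8 F [0.5 0.7 0.6] gap 0.0856 j [ 0.09 -0.66  2.18 -0.13  1.17 -1.27]
```

```bash
python3 -m jog '[[0.4,-1,0,0.0515,0.0587,-0.1654,1],[0.4,-1,0,0.0515,0.0587,-0.1654,1],[0.4,-1,0,0.0515,0.0587,-0.1654,1],[0.4,-1,0,0.0515,0.0587,-0.1654,1],[0.4,-1,0,0.0515,0.0587,-0.1654,1],[0.4,-1,0,0.0515,0.0587,-0.1654,1],[0.4,-1,0,0.0515,0.0587,-0.1654,1],[0.4,-1,0,0.0515,0.0587,-0.1654,1],[0.4,-1,0,0.0515,0.0587,-0.1654,1],[0.4,-1,0,0.0515,0.0587,-0.1654,1]]' | sed -n 2,4p
python3 - <<'E'
from goal import *;import cv2
show(relgoal([-4.5,0,210]))
s=get_state();im=grab_frame("wrist");np.savez("w5",p=s["eef_pos"],q=s["orientation"])
cv2.imwrite("pics/w5.png",im)
D=np.array([[15,14,145],[15,-14,145],[-15,-14,145],[-15,14,145],[-43,9,134],[-43,-9,134],[-65,45,16],[65,45,16],[65,-45,16],[-65,-45,16]])*.001
p=wproj(rel2w(REL,D),s["eef_pos"],s["orientation"]);print(p.round(1))
x0,y0=(p.min(0)-15).astype(int);x1,y1=(p.max(0)+15).astype(int);x0,y0=max(x0,0),max(y0,0);y1=min(y1,400)
k=min(800/(x1-x0),600/(y1-y0));k=int(k) if k>1 else 1;print(x0,y0,k)
cv2.imwrite("pics/crop5.png",np.clip(cv2.resize(im[y0:y1,x0:x1],None,fx=k,fy=k,interpolation=cv2.INTER_CUBIC)*1.5+10.,0,255).astype(np.uint8))
E
```

```text
eef_pos: [0.5473, -0.1018, 0.2513]
orientation: [-0.002, 0.587, 0.81, -0.001]
ft_force: [1.3, 0.1, -0.3]
t 16.97 pos [ 0.5473 -0.1018  0.2513] goal [ 0.5857 -0.1647  0.21  ] shift [ 0.256 -0.419 -0.275] turn [-0.     -0.0006  0.0008] deg 0.4 F [ 1.3  0.1 -0.3] gap 0.0854 j [-0.28  0.01  1.58 -0.    1.56 -0.59]
[[356.3 261. ]
 [354.8 287.3]
 [322.9 287.8]
 [323.  261.4]
 [292.9 260.8]
 [293.6 277.3]
 [281.8 192.4]
 [384.  192.2]
 [379.7 256. ]
 [284.5 256.8]]
266 177 4
```

View pics/crop5.png

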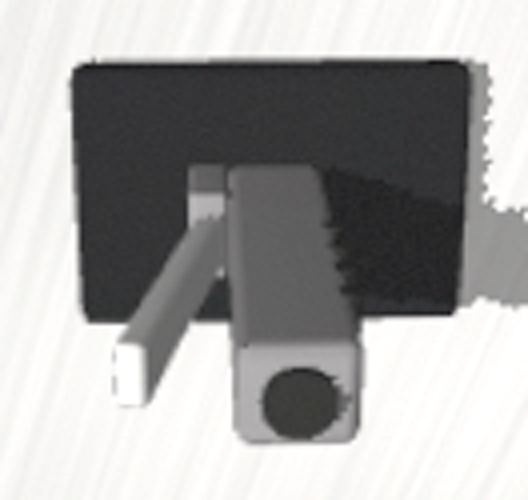

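The crop shows the handle top spanning x 234–362, y 343–442 and the lever top at (115–148, 343–403). That is about 0.9 mm further along the grip's x than the fit, so I correct for it.

```bash
sed -i 's/REL=np.array(\[0.590,-0.1633,/REL=np.array([0.5910,-0.1635,/' goal.py; python3 -c "
from goal import *
show(relgoal([-13,0,210]));show(relgoal([-4.5,0,94]))"
```

```text
t 17.02 pos [ 0.5472 -0.1021  0.2512] goal [ 0.5787 -0.1676  0.21  ] shift [ 0.21  -0.437 -0.275] turn [ 0.0001 -0.0004  0.0002] deg 0.2 F [-1.1 -0.6  0. ] gap 0.0858 j [-0.28  0.01  1.58 -0.    1.56 -0.6 ]
t 17.02 pos [ 0.5472 -0.1021  0.2512] goal [ 0.5867 -0.1649  0.094 ] shift [ 0.264 -0.419 -1.048] turn [ 0.0001 -0.0004  0.0002] deg 0.2 F [-1.1 -0.6  0. ] gap 0.0858 j [-0.28  0.01  1.58 -0.    1.56 -0.6 ]
```

```bash
python3 -m jog '[[0.21,-0.437,-0.1,0,0,0,1],[0.21,-0.437,-0.1,0,0,0,1],[0.21,-0.437,-0.1,0,0,0,1],[0.21,-0.437,-0.1,0,0,0,1],[0.21,-0.437,-0.275,0,0,0,1],[0.21,-0.437,-0.275,0,0,0,1],[0.21,-0.437,-0.275,0,0,0,1],[0.21,-0.437,-0.275,0,0,0,1],[0.21,-0.437,-0.275,0,0,0,1],[0.21,-0.437,-0.275,0,0,0,1]]'|sed -n 2,3p
python3 -m jog '[[0,0,-0.1,0,0,0,1],[0,0,-0.2,0,0,0,1],[0,0,-0.3,0,0,0,1],[0,0,-0.4,0,0,0,1],[0,0,-0.5,0,0,0,1],[0,0,-0.6,0,0,0,1],[0,0,-0.7,0,0,0,1],[0,0,-0.77,0,0,0,1],[0,0,-0.77,0,0,0,1],[0,0,-0.77,0,0,0,1]]' 25
python3 -c "
from goal import *
show(relgoal([-4.5,0,94]))"
```

```text
eef_pos: [0.5786, -0.1682, 0.2128]
orientation: [0.002, 0.585, 0.811, -0.0]
time: 18.68
eef_pos: [0.5778, -0.1683, 0.0957]
orientation: [0.0, 0.585, 0.811, -0.001]
ft_force: [-0.2, 0.6, 0.3]
finger_gap: 0.0851
finger_force: 0.0
t 18.68 pos [ 0.5778 -0.1683  0.0957] goal [ 0.5867 -0.1649  0.094 ] shift [ 0.06   0.023 -0.012] turn [ 0.0002 -0.0001  0.0002] deg 0.1 F [-0.2  0.6  0.3] gap 0.0851 j [-0.37  0.24  1.62 -0.    1.28 -0.69]
```

```bash
python3 -m jog '[[0.03,0.012,-0.01,0,0,0,1],[0.06,0.023,-0.012,0,0,0,1],[0.06,0.023,-0.012,0,0,0,1],[0.06,0.023,-0.012,0,0,0,-0.3],[0.06,0.023,-0.012,0,0,0,-0.3],[0.06,0.023,-0.012,0,0,0,-0.3],[0.06,0.023,-0.012,0,0,0,-0.3],[0.06,0.023,-0.012,0,0,0,-0.3],[0.06,0.023,-0.012,0,0,0,-0.3],[0.06,0.023,-0.012,0,0,0,-0.3]]' 25
python3 -m jog '[[0,0,0,0,0,0,-0.3],[0,0,0,0,0,0,-0.3],[0,0,0,0,0,0,-0.3],[0,0,0,0,0,0,-0.3],[0,0,0,0,0,0,-0.3],[0,0,0,0,0,0,-0.3],[0,0,0,0,0,0,-0.3],[0,0,0,0,0,0,-0.3],[0,0,0,0,0,0,-0.3],[0,0,0,0,0,0,-0.3]]' 30
python3 - <<'E'
from goal import *;import cv2
show(relgoal([-4.5,0,94]))
s=get_state();print(R.from_euler("z",REL[2]).as_matrix().T@s["ft_force"])
cv2.imwrite("pics/w6.png",grab_frame("wrist"))
E
```

```text
time: 19.52
eef_pos: [0.5861, -0.1654, 0.0941]
orientation: [-0.0, 0.585, 0.811, -0.001]
ft_force: [-5.7, -1.0, 5.5]
finger_gap: 0.039
finger_force: 25.9
time: 20.35
eef_pos: [0.5862, -0.1653, 0.0941]
orientation: [-0.0, 0.585, 0.811, -0.001]
ft_force: [-5.4, -0.3, 5.0]
finger_gap: 0.0392
finger_force: 30.0
t 20.35 pos [ 0.5862 -0.1653  0.0941] goal [ 0.5867 -0.1649  0.094 ] shift [ 0.004  0.003 -0.001] turn [ 0.0003 -0.0002  0.0002] deg 0.2 F [-5.4 -0.3  5. ] gap 0.0392 j [-0.36  0.26  1.6  -0.    1.28 -0.68]
[-5.23208634  1.38147912  4.98941663]
```

Gap 39.2 mm under 30 N is the lever fully home: the 44 mm block read 43.2 mm, so the gauge reads about 0.8 mm low. I open and withdraw.

```bash
python3 -m jog '[[0,0,0,0,0,0,1],[0,0,0,0,0,0,1],[0,0,0,0,0,0,1],[0,0,0,0,0,0,1],[0,0,0,0,0,0,1],[0,0,0,0,0,0,1],[-0.03,-0.01,0,0,0,0,1],[-0.054,-0.018,0,0,0,0,1],[-0.054,-0.018,0,0,0,0,1],[-0.054,-0.018,0,0,0,0,1]]'
python3 -m jog '[[0,0,0.1,0,0,0,1],[0,0,0.2,0,0,0,1],[0,0,0.3,0,0,0,1],[0,0,0.4,0,0,0,1],[0,0,0.5,0,0,0,1],[0,0,0.6,0,0,0,1],[0,0,0.8,0,0,0,1],[0,0,1,0,0,0,1],[0,0,1,0,0,0,1],[0,0,1,0,0,0,1]]'
python3 - <<'E'
from goal import *;import cv2
t=grab_frame("top");cv2.imwrite("pics/top1.png",t);a=cv2.imread("pics/top0.png")
cv2.imwrite("pics/s1.png",grab_frame("scene"))
D=np.array([[0,22,38],[0,-22,38],[64,22,38],[64,-22,38]])*.001
k=4;c=np.clip(cv2.resize(t[130:270,180:380],None,fx=k,fy=k,interpolation=cv2.INTER_CUBIC)*1.2+10.,0,255).astype(np.uint8)
print(((proj(get_calibration("top"),deck2w(DECK,D))-[179.6,129.6])*k).round())
cv2.imwrite("pics/crop6.png",c)
E
```

```text
time: 21.23
eef_pos: [0.5786, -0.1678, 0.0939]
orientation: [0.0, 0.585, 0.811, -0.001]
ft_force: [0.5, 0.3, -0.1]
finger_gap: 0.0853
finger_force: 0.0
time: 22.07
eef_pos: [0.5804, -0.1682, 0.2471]
orientation: [0.003, 0.585, 0.811, 0.0]
ft_force: [-0.2, 0.2, -1.5]
finger_gap: 0.0855
finger_force: 0.0
[[339. 355.]
 [421. 370.]
 [354. 240.]
 [438. 255.]]
```

View pics/crop6.png

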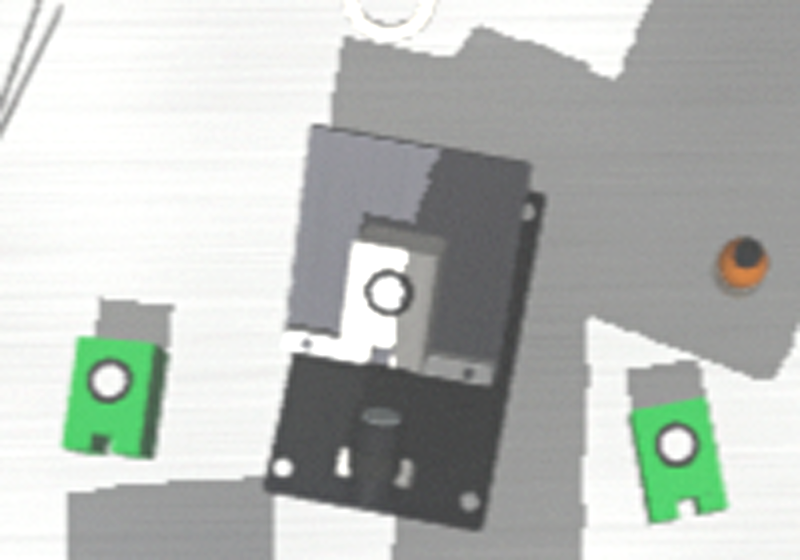

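The final top view shows the block in place, top corners near (352,240) and (438,255), with its notched end at the bar and the bystanders where they were. I hand in.

```bash
python3 -c "
from plant import *
print(sign_off())"
```

```text
the job is handed in; nothing more can be done
None
```

The block's notched end sits flush on the stop bar and centred on the gap, the trigger was squeezed home and let go, and the job was handed in at about 22 s; I took no separate look at the trigger springing back.

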